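# Seat the doming stake in the bench plate

## Robot

A 7-joint arm with a two-finger parallel gripper is mounted at the origin on the work surface. World frame = base frame: x ahead of the robot, y to its left, z up, the work surface at z = 0. Lengths are in mm, angles in degrees, forces in N, time in s.
With the tool pointing down it reaches from about 400 to 875 mm from the base axis. Payload 4.4 kg.
Tool frame: the origin (TCP) lies at the very end of the fingers, on their centre line; the grasp point (between the pads) lies 19 mm behind it; z points along the fingers, y is the line along which they close (so a half turn about z gives the same grasp; the last joint's range is limited). The gripper opens to 85 mm and grips with 20 to 120 N. Pads are 22 mm wide; open, the fingers measure 114 mm over their backs; the gripper's body (76 mm by 85 mm) begins 54 mm behind the grasp point. The pads swing forward as they close: fully open they stand 13 mm farther back than shut.
Start: joints at [-71.895, 36.005, 2.206, 86.941, -1.547, 57.084, -1.146], TCP at [242.162, 603.221, 231.313] pointing down, gripper open.
Joint ranges: [-175.42, 175.42], [-21.48, 121.26], [-71.46, 75.88], [10.55, 141.38], [-63.04, 243.04], [13.31, 113.54], [-168.57, 168.57]. Speed limits (degrees/s): [147.25, 147.25, 180, 180, 180, 180, 180].

## Interface

Orientations are given as [roll, pitch, yaw] about the fixed x, y, z axes, in that order (R = Rz(yaw) Ry(pitch) Rx(roll)).
In Python, from bench import manip gives the robot as it stands.
- The arm moves only by the tool drive_tool, never from a script. Its argument "deltas" is a list that holds one entry, the list of rows, each a list of 7 numbers: the gripper's target within -1 to 1 (fully open at 1, half-way at 0, shut at -1), then the shift along the tool's x, y, z scaled (see below), then the turn, a rotation vector about the tool's x, y, z scaled (see below). In form: [[[hand, x, y, z, wx, wy, wz], ...]]. A call has 1 to 5 rows; each row is the pose to reach, as a shift and turn from the pose commanded when the call began, along the tool's axes at that moment, turning the shorter way round; what a row does not reach only later rows make up. The controller multiplies each number of a shift by 0.15 m and each number of a turn by pi rad. A row lasts 1/10 s, in which the tool goes at most 50 mm and 8.59 degrees, less where a joint would pass 70% of its speed; a pose out of reach is approached as far as the arm can. A call with a number of a shift or a turn outside -1 to 1 is refused whole. A call with a gripper value outside its range is refused whole. The fingers move at their own pace and stop on an object; the grip force is fixed at half the most. Time passes only in rows, so rows that repeat a pose let the fingers close. It gives the time, the measured TCP pose, the force, the opening and the grip force at its end, in the units of the state.
- manip.get_obs(): the state, without advancing time (a new reading comes with each control period).
- manip.capture(name): name is "scene" or "side" or "wrist"; returns a dict with "img" (400x640x3 uint8, blue, green, red), "depth" (400x640 float32, mm along the optical axis (not along the pixel's ray), 0 where there is no reading), "fx", "fy", "cx", "cy" (pixels), "position" and "attitude" of the camera in the world. Camera axes: x right, y down, z forward; pixel columns grow to the right and rows downward; lengths in mm; the calibration is good to about 2 mm. A picture is of the moment at which its call begins.
- manip.sign_off(): hands the job in; it is judged then, once.
The state is a dict: "time_s": time; "qpos": joint angles; "dq": joint speeds; "tau": joint torques, N m; "tool_pos": TCP position; "tool_rot": TCP orientation; "contact_force": force on the tool from outside, world axes, zero at the start; "moment": the same for the moment, N m; "grip_width": finger opening in mm; "gripper_force": force on a finger pad.
Only numpy, scipy, OpenCV 4.12 (cv2) and the standard library are available. Lean on these libraries where they do the work, as an engineer would, in place of code of your own. Each camera call takes 0.05 s, during which the arm holds its last target. There are 200 camera calls.

## Task

Take the round-topped doming stake out of the wooden rack, lower its pin onto the recessed floor of the steel bench plate and slide it lightly along the floor's long centre line until the pin drops into the unmarked hole. Push it fully home so that it stands upright with its collar flat on the floor, and let go. Press only gently (aim for about 10 N and never more than 40 N), for the plate is polished, and leave the other two stakes, the hammer and the jar alone.

Things in the scene. Friction and masses are not known exactly. Their poses are not given: they have to be found in the camera images.
- stake_mid (a point): Doming stake, bright steel, 0.15 kg, 70 mm tall, round about its z axis (z points from pin to dome). It starts standing in one of the rack's holes, collar on the rack's top: the one stake with a smooth ball-like top. Grip its upper part, a plain cylinder 20 mm wide and 47 mm tall with a hemispherical top. This point is on its axis, 35 mm above the pin's end, 12 mm above the collar.
- stake_tip (a point): Lower end of the doming stake's pin, on its axis. The pin is 10 mm wide and 18 mm long with a hemispherical nose (radius 5 mm); just above it, 18 to 23 mm from this point, is a round collar 26 mm wide; the cylinder to grip is 23 to 70 mm above this point.
- flat_mid (a point): Another stake in the rack, to be left alone: same pin and collar, 14 mm neck, square flat head 26 mm wide, 57 mm tall overall. Point on its axis, 35 mm above its pin's end.
- cone_mid (a point): Another stake in the rack, to be left alone: same pin and collar, body a slender cone tapering from 22 mm to a 6 mm tip, 75 mm tall overall. Point on its axis, 35 mm above its pin's end.
- rack: Wooden rack block, fixed, 60 x 176 x 30 mm (x, y, z), origin at the centre of its underside on the bench, long axis y. Three upright holes, 12.5 mm wide, 22 mm deep, at y = -56, 0 and +56 mm along it, each holding a stake; which stake is in which hole varies.
- plate: Steel bench plate, fixed and rigid, a dark block 70 x 200 x 34 mm (x, y, z), origin at the centre of its underside on the bench, long axis y. In the middle of its top is a recess, 40 mm (x) by 86 mm (y) and 2 mm deep, with a bright flat floor.
- recess (a point): Centre of the recess's floor, 32 mm above the bench, axes as the plate's. One upright blind hole, 11 mm wide with 1 mm chamfer, 22 mm deep, lies in the floor on its long centre line (x = 0), anywhere from y = -27 to +27 mm; its place is not measured and differs each time. Seated, the stake's collar rests on the floor and the pin's end is 18 mm below it, clear of the bottom.
- hammer: Small hammer lying on the bench beyond the work, about 220 mm long; a bystander. Origin on its underside.
- jar: Small glass jar with a metal lid, 48 mm wide, 50 mm tall, standing beyond the work; a bystander. Origin at the centre of its underside.
Things that resemble listed ones, but are neither listed nor needed, are in the scene too. Leave any pink or purple look-alike of the rack alone.

How it is judged (in metres and radians):
On the way, in this order (a step that is already met when the one before it is completed fails the run):
1. the doming stake is lifted clear out of the rack (z of stake_tip in the frame of rack above 0.035 m), for 0.1 s.
2. its pin rests on the recess floor (contact force between stake and plate above 0.3 N and z of stake_tip in the frame of recess between -0.004 and 0.003 m and x of stake_tip in the frame of recess between -0.015 and 0.015 m and y of stake_tip in the frame of recess between -0.042 and 0.042 m), for 0.1 s.
At the end, for the whole second after the job is handed in: The doming stake stands released and at rest in the plate's hole: upright within 0.06 rad, its pin's end 16.5 to 21 mm below the recess floor (18 mm is fully home, collar flat on the floor), within 6 mm of the recess's long centre line (z of stake_tip in the frame of recess between -0.021 and -0.0165 m and x of stake_tip in the frame of recess between -0.006 and 0.006 m and y of stake_tip in the frame of recess between -0.034 and 0.034 m and angle between stake_mid's own z axis and vertical below 0.06 rad and linear speed of stake below 0.02 m/s and contact force between stake and the fingers below 0.1 N); the robot touches nothing.
It fails at once if the stake is pressed against the plate with more than 40 N (contact force between stake and plate above 40 N).
It fails at once if the robot strikes or presses on the plate itself (contact force between any of the fingers, the arm and plate above 15 N).
It fails at once if another stake is disturbed by more than 8 mm (distance of any of flat_mid, cone_mid from where it was at the start of the episode above 0.008 m).
It fails at once if the hammer or the jar is disturbed by more than 15 mm (distance of any of hammer, jar from where it was at the start of the episode above 0.015 m).
It also fails if it takes over 72 s, if anything falls off the work surface, if the arm or the gripper's body presses on something with over 40 N, if the wrist force passes 120 N, or if a joint passes its speed limit or range.

## Working session

There is one attempt and no reset: what is moved stays moved. The work goes in short steps, Python scripts to look and compute and a tool call to move; the robot and the scene stay as the last step left them, time stands still between calls to the robot, and variables do not carry over. Pictures are saved under pics/ and viewed, at most 10 in all, crops included, and the job is handed in when it is done.

Besides the shell and the picture viewer there is one more tool, called by a JSON object that holds its "fn" and its "kwargs", one argument or row to a line. drive_tool: Moves the arm, as the interface text tells. Its arguments: {"type":"object","properties":{"deltas":{"type":"array","items":{"type":"array","items":{"type":"array","items":{"type":"number"}}}}},"required":["deltas"]}

```bash
mkdir -p pics; cat > h.py <<'E'
import numpy as np, cv2
from scipy.spatial.transform import Rotation as R
from bench import manip
def rot(a):
    a=np.array(a,float)
    if a.shape==(3,3): return a
    if a.size==4: return R.from_quat(a).as_matrix()
    return R.from_euler('xyz',a,degrees=True).as_matrix()
def world(c,u,v,d):
    u,v,d=map(np.asarray,(u,v,d))
    p=np.stack([(u-c['cx'])/c['fx']*d,(v-c['cy'])/c['fy']*d,d+0*u],-1)
    return p@rot(c['attitude']).T+np.array(c['position'])
def cloud(c):
    v,u=np.mgrid[0:400,0:640]
    return world(c,u,v,c['depth'])
E
python3 - <<'E'
from h import *
o=manip.get_obs(); print({k:np.round(v,3).tolist() for k,v in o.items()})
for n in ("scene","side"):
    c=manip.capture(n); cv2.imwrite(f'pics/{n}0.png',c['img']); np.save(f'{n}0.npy',c,allow_pickle=True)
    print(n,c['fx'],c['cx'],c['cy'],c['position'],c['attitude'])
E
```

```text
{'time_s': 0.0, 'qpos': [-71.894, 36.059, 2.204, 86.996, -1.544, 57.084, -1.147], 'dq': [-0.039, 0.076, 0.038, 0.061, 0.041, 0.071, 0.062], 'tau': [-0.0, -56.341, 1.226, -19.344, 0.011, 0.011, 0.0], 'tool_pos': [241.953, 602.621, 230.387], 'tool_rot': [-179.891, 0.004, 158.124], 'contact_force': [0.723, -0.185, -0.147], 'moment': [-0.005, -0.015, 0.058], 'gripper_force': 0.0, 'grip_width': 85.449}
scene 477.27707898157007 318.1946830855502 193.50208988168941 [1025.81196684  452.00219077  804.04184033] [-140.46288926   -0.69872754  127.49510875]
side 468.79394172163876 312.54126357184725 202.52473234236442 [   0.63702778 -623.9104975   557.37518746] [-119.28903846    1.08783549  -38.94245732]
```

View pics/scene0.png

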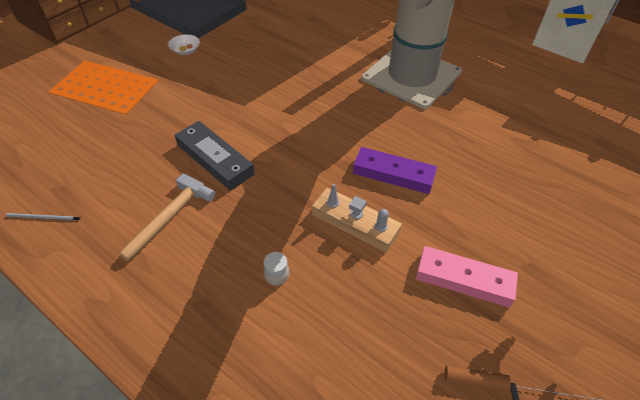

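View pics/side0.png

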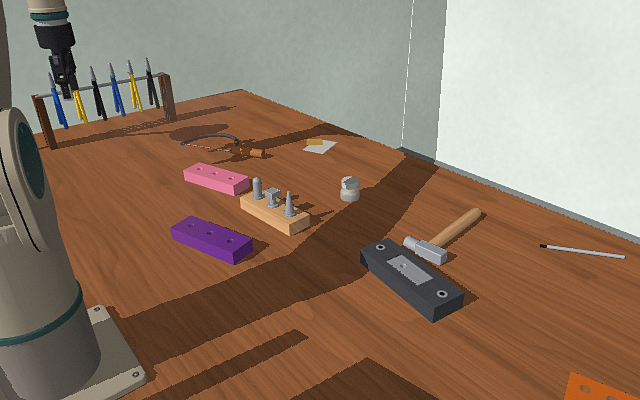

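The scene view shows the wooden rack at (356,218). It holds the cone at (333,196), the flat head at (357,207) and the round top at (382,219). The plate is at (213,153) with a bright recess, and the hammer at (185,200) is close to the plate. The jar is at (276,268). The purple rack at (395,170) and pink rack at (467,275) are decoys. The side view agrees: dome at (257,188), recess at (409,267).

Candidates for the stake are (333,196) pointed, (357,207) square and (382,219) ball top. I choose (382,219) and will check it in a crop.

```bash
python3 - <<'E'
from h import *
s=np.load('scene0.npy',allow_pickle=True).item(); d=np.load('side0.npy',allow_pickle=True).item()
def crop(c,u,v,w,h,W=400,H=300): return cv2.resize(c['img'][v:v+h,u:u+w],(W,H),interpolation=cv2.INTER_CUBIC)
cv2.imwrite('pics/crops.png',np.vstack([np.hstack([crop(s,305,175,100,75),crop(s,170,115,100,75)]),np.hstack([crop(d,230,165,100,75),crop(d,365,230,100,75)])]))
for n,c in (('scene',s),('side',d)):
    P=cloud(c).reshape(-1,3); ok=c['depth'].ravel()>0; I=c['img'].reshape(-1,3).astype(int)
    z0=P[ok&(abs(P[:,2])<6)][:,2]; print(n,'table z',np.median(z0))
    # rack top: z 24..34 wood ; plate top 28..38 grey dark
    reg={'rack':(305,175,100,75),'plate':(170,115,100,75)} if n=='scene' else {'rack':(230,165,100,75),'plate':(355,230,115,95)}
    v,u=np.mgrid[0:400,0:640]; u=u.ravel(); v=v.ravel()
    for k,(a,b,w,h) in reg.items():
        m=ok&(u>=a)&(u<a+w)&(v>=b)&(v<b+h)
        if k=='rack': m&=(abs(P[:,2]-30)<3)&(I[:,2]-I[:,0]>40)
        else: m&=(abs(P[:,2]-34)<3.5)&(abs(I[:,2]-I[:,0])<40)
        q=m.reshape(400,640).astype(np.uint8); nn,L,st,_=cv2.connectedComponentsWithStats(q); q=(L==1+st[1:,4].argmax()).ravel()
        r=cv2.minAreaRect(P[q][:,:2].astype(np.float32)); print(n,k,np.round(np.r_[r[0],r[1],r[2],np.median(P[q][:,2])],1))
    m=ok&(P[:,2]>55)&(P[:,2]<110)&(u>=230)&(u<410)&(v>=165)&(v<250)
    nn,L,st,_=cv2.connectedComponentsWithStats(m.reshape(400,640).astype(np.uint8))
    for i in range(1,nn):
        if st[i,4]>10:
            q=(L==i).ravel(); print(n,'stake',st[i],P[q].mean(0).round(1),P[q].max(0).round(1),P[q].min(0).round(1))
E
```

```text
scene table z 0.23886080897028705
scene rack [508.6 164.2  63.7 177.5   4.9  30.2]
scene plate [ 559.3 -194.9  204.6   71.6   83.    33.9]
scene stake [330 184   8  14  72] [516.5 111.1  70.3] [523.2 117.   89.6] [509.2 104.6  55.5]
scene stake [349 196  18  18 201] [511.7 166.2  66.9] [524.1 179.7  72.9] [494.2 150.3  55.6]
scene stake [377 209  12  15 130] [508.2 222.6  72. ] [515.5 230.4  83.6] [495.2 212.   55.7]
side table z 0.15841158719558734
side rack [506.7 163.   63.3 182.6   5.6  30.2]
side plate [ 556.9 -196.1  203.2   73.8   82.5   33.6]
side stake [252 177  10  13  99] [499.1 213.7  69.7] [511.2 230.   83.6] [491.9 207.1  55.1]
side stake [264 187  17  12 142] [504.6 158.7  65.4] [521.6 177.2  71.2] [492.7 147.8  56.2]
side stake [286 191   7  16  73] [510.4 104.6  69.4] [518.5 110.9  87.9] [502.4  99.4  55. ]
```

View pics/crops.png

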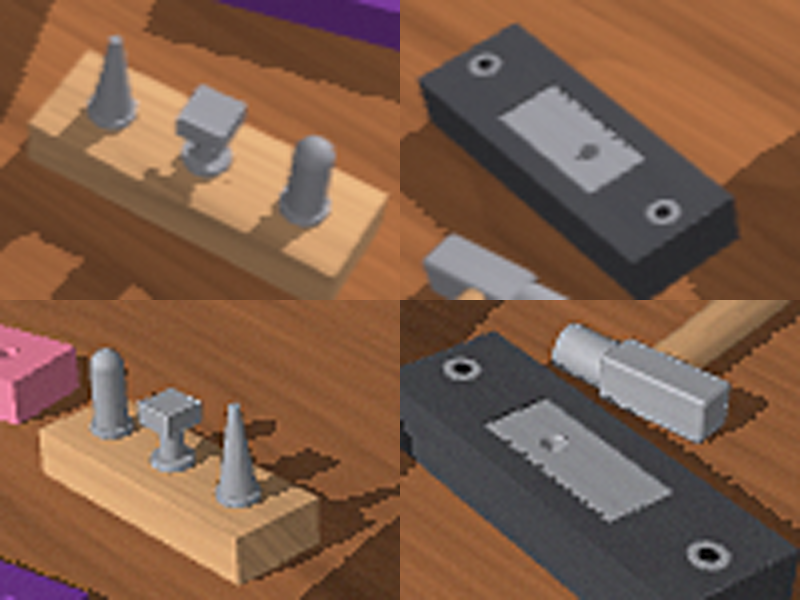

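The crops confirm the ball-topped stake, upper-left crop (313,175), which is scene (383,219). The hole shows as a dark spot in the floor at about (216.7,152.7) in scene and (403.2,265.5) in side. Next I compute its position and the first move.

```bash
cat >> h.py <<'E'
def ray(c,u,v,z):
    a=world(c,u,v,1.0); p=np.array(c['position']); d=a-p; return p+d*(z-p[2])/d[2]
def plan(t,yaw=None,pr=True):
    o=manip.get_obs(); M=rot(o['tool_rot']); 
    s=M.T@(np.array(t)-o['tool_pos'])
    T=R.from_euler('xyz',[180,0,yaw],degrees=True).as_matrix() if yaw is not None else M
    w=R.from_matrix(M.T@T).as_rotvec()
    print('t',round(o['time_s'],2),'pos',np.round(o['tool_pos'],2),'rot',np.round(o['tool_rot'],2),'F',np.round(o['contact_force'],1),'grip',round(o['grip_width'],1),round(o['gripper_force'],1),'q7',round(o['qpos'][6],1))
    print('shift mm',s.round(1),'scaled',(s/150).round(4),'turn',(w/np.pi).round(4))
E
python3 - <<'E'
from h import *
s=np.load('scene0.npy',allow_pickle=True).item(); d=np.load('side0.npy',allow_pickle=True).item()
C=np.array([558.1,-195.5]); a=np.radians(-7.2); X=np.array([np.cos(a),np.sin(a)]);Y=np.array([-np.sin(a),np.cos(a)])
for h in (ray(s,216.75,152.75,32),ray(d,403.2,265.5,32)): print('hole',h.round(1),(h[:2]-C)@X,(h[:2]-C)@Y)
# bright recess outline
for n,c,b in (('s',s,(190,125,45,45)),('d',d,(380,250,60,45))):
    P=cloud(c); v,u=np.mgrid[0:400,0:640]; g=c['img'].max(2)
    m=(g>120)&(u>=b[0])&(u<b[0]+b[2])&(v>=b[1])&(v<b[1]+b[3])
    nn,L,st,_=cv2.connectedComponentsWithStats(m.astype(np.uint8)); L=L==1+st[1:,4].argmax()
    q=ray_=np.array([ray(c,uu,vv,32)[:2] for vv,uu in np.argwhere(L)])
    r=cv2.minAreaRect(q.astype(np.float32)); print(n,'recess',np.round(np.r_[r[0],r[1],r[2]],1))
    Q=P.reshape(-1,3); k=(c['depth'].ravel()>0)
    l=np.c_[(Q[:,:2]-C)@X,(Q[:,:2]-C)@Y]
    k&=(l[:,0]>40)&(l[:,0]<90)&(abs(l[:,1])<110)&(Q[:,2]>8)
    if k.any(): print('hammer local x min',l[k].min(0),l[k].max(0),'zmax',Q[k][:,2].max())
plan([503,219,180],95.2)
E
```

```text
hole [ 560.8 -180.4   32. ] 0.8250712470288961 15.35377297718198
hole [ 559.1 -182.1   32. ] -0.7230758449586365 13.429330870702056
s recess [ 558.6 -196.9   83.8   38.7   82.6]
hammer local x min [66.73615297  6.06444972] [89.97391174 97.244143  ] zmax 29.953559618732584
d recess [ 558.5 -195.3   82.9   37.2   82.7]
hammer local x min [64.53902271  3.68262076] [89.88881323 91.24324928] zmax 28.53636831335075
t 0.1 pos [241.94 602.68 230.47] rot [-179.9    -0.    158.12] F [-0.3  0.3 -0.8] grip 85.6 0.0 q7 -1.1
shift mm [-385.2 -258.7   50.9] scaled [-2.5682 -1.7246  0.3394] turn [-5.000e-04  3.000e-04  3.496e-01]
```

{"fn": "drive_tool", "kwargs": {
  "deltas": [
    [[1,-0.3,-0.2,0,0,0,0.04],[1,-0.6,-0.4,0,0,0,0.08],[1,-0.9,-0.6,0,0,0,0.12],[1,-1,-0.67,0,0,0,0.16],[1,-1,-0.67,0,0,0,0.16]]
  ]
}}

```text
time_s: 0.6
tool_pos: [347.9, 448.5, 231.3]
tool_rot: [-179.9, 0.2, 128.7]
contact_force: [0.6, 0.2, 0.8]
grip_width: 85.6
gripper_force: 0.0
```

```bash
python3 -c "
from h import *
plan([503,219,180],95.2)"
```

```text
t 0.6 pos [347.89 448.53 231.34] rot [-179.95    0.23  128.7 ] F [0.6 0.2 0.8] grip 85.6 0.0 q7 -10.1
shift mm [-275.9  -22.4   52.5] scaled [-1.8393 -0.1495  0.3499] turn [1.000e-04 1.400e-03 1.861e-01]
```

{"fn": "drive_tool", "kwargs": {
  "deltas": [
    [[1,-0.3,-0.03,0,0,0,0.04],[1,-0.6,-0.06,0,0,0,0.08],[1,-0.9,-0.09,0.05,0,0,0.12],[1,-0.95,-0.1,0.1,0,0,0.16],[1,-0.95,-0.1,0.1,0,0,0.186]]
  ]
}}

```text
time_s: 1.1
tool_pos: [423.1, 332.1, 215.4]
tool_rot: [-179.9, 0.1, 95.4]
contact_force: [-0.9, 0.4, 0.3]
grip_width: 85.3
gripper_force: 0.0
```

```bash
python3 -c "
from h import *
plan([503,219,180],95.2)"
```

```text
t 1.1 pos [423.15 332.15 215.36] rot [-1.7992e+02  1.0000e-01  9.5430e+01] F [-0.9  0.4  0.3] grip 85.3 0.0 q7 -22.7
shift mm [-120.1   68.8   35.5] scaled [-0.8009  0.4589  0.2365] turn [-0.0004  0.0006  0.0013]
```

{"fn": "drive_tool", "kwargs": {
  "deltas": [
    [[1,-0.25,0.15,0.08,0,0,0],[1,-0.5,0.3,0.16,0,0,0],[1,-0.75,0.43,0.236,0,0,0],[1,-0.8,0.459,0.236,0,0,0.001],[1,-0.8,0.459,0.236,0,0,0.001]]
  ]
}}

```text
time_s: 1.6
tool_pos: [504.0, 220.7, 180.4]
tool_rot: [-180.0, 0.0, 95.5]
contact_force: [-0.6, 0.7, 0.5]
grip_width: 85.5
gripper_force: 0.0
```

```bash
python3 - <<'E'
from h import *
plan([503,219,115],95.2)
c=manip.capture('wrist'); cv2.imwrite('pics/wrist1.png',c['img']); np.save('wrist1.npy',c,allow_pickle=True)
print(c['position'],c['attitude'],c['fx'])
P=cloud(c); m=(c['depth']>0)&(P[...,2]>45)&(P[...,2]<78)&(np.hypot(P[...,0]-503,P[...,1]-219)<25)
print(m.sum(),P[m].mean(0),P[m].min(0),P[m].max(0))
Q=P[m]; A=np.c_[2*Q[:,:2],np.ones(len(Q))]
sel=Q[:,2]<70; 
if sel.sum()>10: print('circle xy', np.linalg.lstsq(np.c_[2*Q[sel,:2],np.ones(sel.sum())],(Q[sel,:2]**2).sum(1),rcond=None)[0][:2])
# sphere fit on dome r=10
m=(c['depth']>0)&(P[...,2]>60)&(np.hypot(P[...,0]-503,P[...,1]-219)<25); Q=P[m]
from scipy.optimize import least_squares
f=lambda p: np.hypot(np.hypot(Q[:,0]-p[0],Q[:,1]-p[1]),np.maximum(Q[:,2]-p[2],0))-10
r=least_squares(f,[503,219,72],loss='soft_l1'); print('dome fit',r.x,np.abs(r.fun).mean(),len(Q))
E
```

```text
t 1.6 pos [503.96 220.65 180.38] rot [-1.7996e+02  4.0000e-02  9.5510e+01] F [-0.6  0.7  0.5] grip 85.5 0.0 q7 -7.2
shift mm [-1.5 -1.1 65.4] scaled [-0.0101 -0.0072  0.4359] turn [-0.0002  0.0002  0.0017]
[498.05494052 287.37407466 322.2620589 ] [1.64806485e+02 5.99550390e-02 5.51556364e+00] 336.8555409934246
397 [503.28255686 225.27799854  68.82984091] [493.80508176 211.6028242   45.21407231] [513.43073536 230.44853572  77.99135638]
circle xy [503.76906817 220.33304657]
dome fit [502.11813207 239.60729874 277.04226734] 3.210430043785041 8479
```

View pics/wrist1.png

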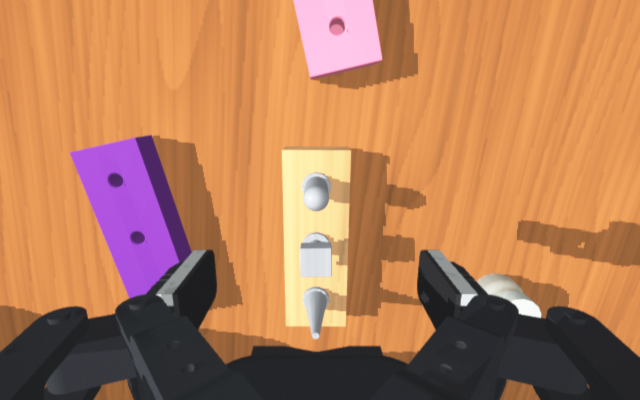

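The wrist view shows the domed stake at (316,190), centred between the open fingers. The flat and cone stakes are below it at (316,255) and (316,310), well clear of the closing line. The stake axis is at about (503.5, 219.7).

{"fn": "drive_tool", "kwargs": {
  "deltas": [
    [[1,-0.007,-0.004,0.2,0,0,0.002],[1,-0.007,-0.004,0.4,0,0,0.002],[1,-0.007,-0.004,0.6,0,0,0.002],[1,-0.007,-0.004,0.8,0,0,0.002],[1,-0.007,-0.004,0.9,0,0,0.002]]
  ]
}}

```text
time_s: 2.15
tool_pos: [500.2, 223.6, 43.8]
tool_rot: [-179.8, -0.1, 95.6]
contact_force: [-0.8, -0.2, 0.2]
grip_width: 85.6
gripper_force: 0.0
```

```bash
python3 -c "
from h import *
plan([503.5,219.7,41],95.2)"
```

```text
t 2.15 pos [500.2  223.65  43.76] rot [-1.7979e+02 -6.0000e-02  9.5550e+01] F [-0.8 -0.2  0.2] grip 85.6 0.0 q7 -3.1
shift mm [-4.3  2.9  2.7] scaled [-0.0283  0.0194  0.0183] turn [-0.0012 -0.0003  0.002 ]
```

{"fn": "drive_tool", "kwargs": {
  "deltas": [
    [[1,0,0,0,0,0,0],[1,0,0,0,0,0,0],[1,0,0,0,0,0,0]]
  ]
}}

```text
time_s: 2.45
tool_pos: [503.3, 222.3, 47.1]
tool_rot: [179.9, -0.1, 95.4]
contact_force: [-1.1, 1.1, -0.1]
grip_width: 85.7
gripper_force: 0.0
```

```bash
python3 -c "
from h import *
plan([503.5,219.7,41],95.2)"
```

```text
t 2.45 pos [503.27 222.31  47.09] rot [ 1.7989e+02 -7.0000e-02  9.5400e+01] F [-1.1  1.1 -0.1] grip 85.7 0.0 q7 -3.1
shift mm [-2.6 -0.   6.1] scaled [-0.0175 -0.0002  0.0406] turn [ 0.0006 -0.0004  0.0011]
```

{"fn": "drive_tool", "kwargs": {
  "deltas": [
    [[1,-0.014,0,0.03,0,0,0.001],[1,-0.014,0,0.03,0,0,0.001],[1,-0.014,0,0.03,0,0,0.001],[1,-0.014,0,0.03,0,0,0.001]]
  ]
}}

```text
time_s: 2.85
tool_pos: [503.2, 218.8, 41.6]
tool_rot: [180.0, -0.0, 95.1]
contact_force: [0.1, 0.2, 0.2]
grip_width: 85.3
gripper_force: 0.0
```

```bash
python3 -c "
from h import *
plan([503.5,219.7,41],95.2)"
```

```text
t 2.85 pos [503.16 218.75  41.62] rot [ 1.7998e+02 -1.0000e-02  9.5110e+01] F [0.1 0.2 0.2] grip 85.3 0.0 q7 -2.9
shift mm [0.9 0.4 0.6] scaled [0.0061 0.0028 0.0042] turn [ 0.0001 -0.0001 -0.0005]
```

{"fn": "drive_tool", "kwargs": {
  "deltas": [
    [[0.4,0.005,0.002,0,0,0,0],[-0.1,0.005,0.002,0,0,0,0],[-0.4,0.005,0.002,0,0,0,0],[-0.6,0.005,0.002,0,0,0,0],[-0.7,0.005,0.002,0,0,0,0]]
  ]
}}

```text
time_s: 3.35
tool_pos: [503.3, 219.5, 41.6]
tool_rot: [-180.0, -0.0, 95.1]
contact_force: [-0.3, -0.1, 0.2]
grip_width: 18.5
gripper_force: 58.5
```

{"fn": "drive_tool", "kwargs": {
  "deltas": [
    [[-1,0,0,0,0,0,0],[-1,0,0,0,0,0,0],[-1,0,0,0,0,0,0],[-1,0,0,0,0,0,0],[-1,0,0,0,0,0,0]]
  ]
}}

```text
time_s: 3.85
tool_pos: [503.3, 219.5, 41.5]
tool_rot: [180.0, -0.0, 95.1]
contact_force: [-0.1, -0.8, 5.0]
grip_width: 18.5
gripper_force: 58.5
```

```bash
python3 -c "
from h import *
plan([503.5,219.7,41],95.2)"
```

```text
t 3.85 pos [503.31 219.55  41.53] rot [ 1.7999e+02 -1.0000e-02  9.5120e+01] F [-0.1 -0.8  5. ] grip 18.5 58.5 q7 -2.9
shift mm [0.1 0.2 0.5] scaled [0.0009 0.0013 0.0035] turn [ 0.     -0.     -0.0004]
```

{"fn": "drive_tool", "kwargs": {
  "deltas": [
    [[-1,0,0,-0.03,0,0,0],[-1,0,0,-0.07,0,0,0],[-1,0,0,-0.13,0,0,0],[-1,0,0,-0.2,0,0,0],[-1,0,0,-0.3,0,0,0]]
  ]
}}

```text
time_s: 4.35
tool_pos: [502.9, 219.4, 87.0]
tool_rot: [-180.0, 0.0, 95.1]
contact_force: [-0.7, 0.3, -2.5]
grip_width: 18.2
gripper_force: 58.6
```

{"fn": "drive_tool", "kwargs": {
  "deltas": [
    [[-1,0,0,-0.1,0,0,0],[-1,0,0,-0.2,0,0,0],[-1,0,0,-0.3,0,0,0],[-1,0,0,-0.4,0,0,0],[-1,0,0,-0.4,0,0,0]]
  ]
}}

```text
time_s: 4.85
tool_pos: [504.7, 220.1, 148.9]
tool_rot: [179.7, -0.1, 95.1]
contact_force: [-0.2, -0.0, -2.1]
grip_width: 18.1
gripper_force: 58.6
```

```bash
python3 - <<'E'
from h import *
plan([558,-195,140],82.8)
c=manip.capture('wrist'); cv2.imwrite('pics/wrist2.png',c['img'][100:400,120:520])
E
```

```text
t 4.85 pos [504.72 220.1  148.92] rot [ 1.7974e+02 -1.0000e-01  9.5120e+01] F [-0.2 -0.  -2.1] grip 18.1 58.6 q7 -6.1
shift mm [-418.2   16.     8.3] scaled [-2.7881  0.1064  0.0552] turn [ 0.0014 -0.0007  0.0685]
```

View pics/wrist2.png

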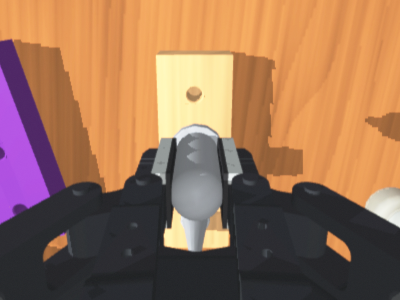

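The stake is held cleanly between the pads at crop (195,190), and its rack hole at (193,93) is empty. The other stakes are still in place. I move on to the plate.

{"fn": "drive_tool", "kwargs": {
  "deltas": [
    [[-1,-0.25,0.01,0,0,0,0.01],[-1,-0.5,0.02,0,0,0,0.02],[-1,-0.75,0.03,0,0,0,0.03],[-1,-1,0.04,0,0,0,0.04],[-1,-1,0.04,0,0,0,0.04]]
  ]
}}

```text
time_s: 5.4
tool_pos: [522.8, 63.4, 146.2]
tool_rot: [180.0, 0.3, 87.4]
contact_force: [0.3, -0.3, -1.3]
grip_width: 18.6
gripper_force: 58.6
```

{"fn": "drive_tool", "kwargs": {
  "deltas": [
    [[-1,-0.25,0.03,0,0,0,0.01],[-1,-0.5,0.06,0,0,0,0.015],[-1,-0.75,0.09,0,0,0,0.02],[-1,-1,0.12,0,0,0,0.028],[-1,-1,0.12,0,0,0,0.028]]
  ]
}}

```text
time_s: 5.9
tool_pos: [534.9, -87.0, 146.2]
tool_rot: [179.9, 0.3, 82.4]
contact_force: [-1.1, -0.2, -1.8]
grip_width: 18.8
gripper_force: 58.6
```

```bash
python3 - <<'E'
from h import *
plan([558.2,-197.8,110],82.7)
E
```

```text
t 5.9 pos [534.89 -86.96 146.24] rot [179.93   0.26  82.36] F [-1.1 -0.2 -1.8] grip 18.8 58.6 q7 14.6
shift mm [-106.6   37.8   36.8] scaled [-0.7106  0.252   0.2452] turn [ 0.0004  0.0015 -0.0019]
```

{"fn": "drive_tool", "kwargs": {
  "deltas": [
    [[-1,-0.24,0.08,0.05,0,0,0],[-1,-0.48,0.16,0.1,0,0,0],[-1,-0.71,0.25,0.2,0,0.001,-0.001],[-1,-0.71,0.25,0.24,0,0.001,-0.001],[-1,-0.71,0.25,0.24,0,0.001,-0.001]]
  ]
}}

```text
time_s: 6.4
tool_pos: [557.7, -190.1, 108.6]
tool_rot: [-179.8, -0.2, 83.0]
contact_force: [-0.6, 1.4, -2.1]
grip_width: 18.5
gripper_force: 58.8
```

{"fn": "drive_tool", "kwargs": {
  "deltas": [
    [[-1,0,0,0,0,0,0],[-1,0,0,0,0,0,0],[-1,0,0,0,0,0,0],[-1,0,0,0,0,0,0]]
  ]
}}

```text
time_s: 6.8
tool_pos: [559.5, -189.3, 110.8]
tool_rot: [180.0, -0.2, 83.1]
contact_force: [-0.6, -0.5, -1.9]
grip_width: 18.6
gripper_force: 58.8
```

```bash
python3 - <<'E'
from h import *
plan([558.2,-197.8,70],82.7)
c=manip.capture('scene'); d=manip.capture('side'); w=manip.capture('wrist')
f=lambda c,u,v: cv2.resize(c['img'][v:v+90,u:u+90],(400,400),interpolation=cv2.INTER_CUBIC)
cv2.imwrite('pics/pl.png',np.hstack([f(d,365,190),cv2.resize(w['img'][100:400,170:470],(400,400))]))
E
```

```text
t 6.8 pos [ 559.54 -189.34  110.83] rot [179.96  -0.19  83.14] F [-0.6 -0.5 -1.9] grip 18.6 58.8 q7 24.7
shift mm [-8.7 -0.3 40.8] scaled [-0.058  -0.0023  0.272 ] turn [ 0.0002 -0.0011  0.0024]
```

View pics/pl.png

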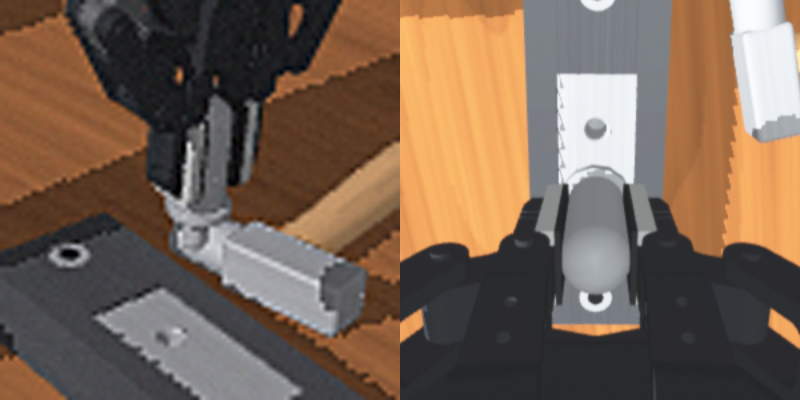

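The side crop (left) shows the stake above the plate with the hole at (170,333). In the wrist crop (right), the hole at (596,128) lines up with the stake axis at about (597,230) on the plate's centre line. Now I lower the stake.

{"fn": "drive_tool", "kwargs": {
  "deltas": [
    [[-1,-0.05,-0.002,0.1,0,-0.001,0.002],[-1,-0.05,-0.002,0.2,0,-0.001,0.002],[-1,-0.058,-0.002,0.27,0,-0.001,0.002],[-1,-0.058,-0.002,0.27,0,-0.001,0.002],[-1,-0.058,-0.002,0.27,0,-0.001,0.002]]
  ]
}}

```text
time_s: 7.45
tool_pos: [557.5, -198.7, 69.1]
tool_rot: [-179.9, -0.0, 82.7]
contact_force: [-0.4, -0.3, -1.2]
grip_width: 18.6
gripper_force: 58.9
```

{"fn": "drive_tool", "kwargs": {
  "deltas": [
    [[-1,0,0,0.01,0,0,0],[-1,0,0,0.02,0,0,0],[-1,0,0,0.02,0,0,0],[-1,0,0,0.02,0,0,0]]
  ]
}}

```text
time_s: 7.85
tool_pos: [558.0, -198.7, 67.1]
tool_rot: [180.0, 0.0, 82.7]
contact_force: [0.6, 0.3, -2.6]
grip_width: 18.6
gripper_force: 58.9
```

```bash
python3 - <<'E'
from h import *
plan([558.2,-197.8,62],82.7)
E
```

```text
t 7.85 pos [ 558.01 -198.65   67.11] rot [179.98   0.    82.71] F [ 0.6  0.3 -2.6] grip 18.6 58.9 q7 26.1
shift mm [0.9 0.1 5.1] scaled [0.0058 0.0005 0.0341] turn [0.0001 0.     0.    ]
```

{"fn": "drive_tool", "kwargs": {
  "deltas": [
    [[-1,0,0,0.01,0,0,0],[-1,0,0,0.02,0,0,0],[-1,0,0,0.026,0,0,0],[-1,0,0,0.026,0,0,0]]
  ]
}}

```text
time_s: 8.25
tool_pos: [557.7, -198.6, 62.8]
tool_rot: [-180.0, -0.0, 82.7]
contact_force: [0.2, -0.2, -1.3]
grip_width: 18.6
gripper_force: 58.9
```

{"fn": "drive_tool", "kwargs": {
  "deltas": [
    [[-1,0,0,0.004,0,0,0],[-1,0,0,0.007,0,0,0],[-1,0,0,0.007,0,0,0]]
  ]
}}

```text
time_s: 8.55
tool_pos: [557.8, -198.7, 61.8]
tool_rot: [-180.0, -0.0, 82.7]
contact_force: [0.3, -0.2, -1.9]
grip_width: 18.2
gripper_force: 58.9
```

{"fn": "drive_tool", "kwargs": {
  "deltas": [
    [[-1,0,0,0.004,0,0,0],[-1,0,0,0.004,0,0,0],[-1,0,0,0.004,0,0,0]]
  ]
}}

```text
time_s: 8.85
tool_pos: [557.9, -198.7, 61.4]
tool_rot: [180.0, -0.0, 82.7]
contact_force: [0.3, -0.4, 0.1]
grip_width: 18.8
gripper_force: 58.9
```

{"fn": "drive_tool", "kwargs": {
  "deltas": [
    [[-1,0,0,0.004,0,0,0],[-1,0,0,0.004,0,0,0],[-1,0,0,0.004,0,0,0]]
  ]
}}

```text
time_s: 9.15
tool_pos: [558.0, -198.8, 61.1]
tool_rot: [180.0, -0.0, 82.7]
contact_force: [-0.9, 0.8, 3.7]
grip_width: 18.5
gripper_force: 59.2
```

{"fn": "drive_tool", "kwargs": {
  "deltas": [
    [[-1,0,0,0.003,0,0,0],[-1,0,0,0.003,0,0,0],[-1,0,0,0.003,0,0,0]]
  ]
}}

```text
time_s: 9.45
tool_pos: [558.0, -198.8, 60.9]
tool_rot: [180.0, -0.0, 82.7]
contact_force: [-1.9, 1.2, 7.3]
grip_width: 18.6
gripper_force: 59.7
```

The pin is on the floor at about 9 N. I slide it toward the hole along tool +x.

{"fn": "drive_tool", "kwargs": {
  "deltas": [
    [[-1,0.015,0,0,0,0,0],[-1,0.03,0,0,0,0,0],[-1,0.045,0,0,0,0,0],[-1,0.06,0,0,0,0,0],[-1,0.07,0,0,0,0,0]]
  ]
}}

```text
time_s: 9.95
tool_pos: [560.0, -190.6, 61.0]
tool_rot: [179.8, 0.2, 82.6]
contact_force: [-0.7, -4.2, 6.0]
grip_width: 18.5
gripper_force: 59.7
```

```bash
python3 - <<'E'
from h import *
plan([560.1,-181.4,60.7],82.7)
E
```

```text
t 9.95 pos [ 559.98 -190.62   61.02] rot [179.84   0.18  82.64] F [-0.7 -4.2  6. ] grip 18.5 59.7 q7 25.5
shift mm [ 9.2 -1.1  0.3] scaled [ 0.0611 -0.0071  0.0019] turn [ 0.0009  0.001  -0.0003]
```

{"fn": "drive_tool", "kwargs": {
  "deltas": [
    [[-1,0.01,-0.003,0,0,0,0],[-1,0.02,-0.004,0,0,0,0],[-1,0.03,-0.005,0,0,0,0],[-1,0.03,-0.005,0,0,0,0]]
  ]
}}

```text
time_s: 10.35
tool_pos: [558.7, -181.8, 59.5]
tool_rot: [-179.9, -0.1, 82.8]
contact_force: [0.9, 0.9, -1.5]
grip_width: 18.3
gripper_force: 59.1
```

```bash
python3 - <<'E'
from h import *
plan([560.1,-181.4,60.7],82.7)
E
```

```text
t 10.35 pos [ 558.74 -181.76   59.54] rot [-1.799e+02 -1.100e-01  8.278e+01] F [ 0.9  0.9 -1.5] grip 18.3 59.1 q7 25.2
shift mm [ 0.5  1.3 -1.2] scaled [ 0.0036  0.0087 -0.0078] turn [-0.0005 -0.0006  0.0004]
```

Contact vanished and z dropped, so the pin is at the hole mouth. I lower it gently.

{"fn": "drive_tool", "kwargs": {
  "deltas": [
    [[-1,0,0.003,0.004,0,0,0],[-1,0,0.003,0.008,0,0,0],[-1,0,0.003,0.008,0,0,0]]
  ]
}}

```text
time_s: 10.65
tool_pos: [559.5, -182.9, 58.8]
tool_rot: [-180.0, -0.1, 82.7]
contact_force: [0.9, 2.0, -0.7]
grip_width: 18.5
gripper_force: 59.1
```

```bash
python3 - <<'E'
from h import *
plan([560.1,-181.4,60.7],82.7)
E
```

```text
t 10.65 pos [ 559.5  -182.9    58.81] rot [-1.7997e+02 -6.0000e-02  8.2730e+01] F [ 0.9  2.  -0.7] grip 18.5 59.1 q7 25.2
shift mm [ 1.6  0.4 -1.9] scaled [ 0.0104  0.0027 -0.0126] turn [-0.0002 -0.0003  0.0002]
```

{"fn": "drive_tool", "kwargs": {
  "deltas": [
    [[-1,0.004,0.001,0.003,0,0,0],[-1,0.005,0.001,0.006,0,0,0],[-1,0.005,0.001,0.009,0,0,0],[-1,0.005,0.001,0.009,0,0,0]]
  ]
}}

```text
time_s: 11.05
tool_pos: [560.1, -182.8, 57.8]
tool_rot: [180.0, -0.0, 82.7]
contact_force: [1.0, 1.9, 0.1]
grip_width: 18.2
gripper_force: 59.1
```

{"fn": "drive_tool", "kwargs": {
  "deltas": [
    [[-1,0.005,0.003,0.003,0,0,0],[-1,0.006,0.003,0.007,0,0,0],[-1,0.006,0.003,0.012,0,0,0],[-1,0.006,0.003,0.012,0,0,0]]
  ]
}}

```text
time_s: 11.45
tool_pos: [560.4, -182.3, 55.7]
tool_rot: [180.0, 0.0, 82.7]
contact_force: [1.2, 1.5, -1.7]
grip_width: 18.7
gripper_force: 58.9
```

{"fn": "drive_tool", "kwargs": {
  "deltas": [
    [[-1,0.002,0,0.005,0,0,0],[-1,0.002,0,0.01,0,0,0],[-1,0.002,0,0.015,0,0,0],[-1,0.002,0,0.015,0,0,0]]
  ]
}}

```text
time_s: 11.85
tool_pos: [560.3, -182.0, 53.5]
tool_rot: [-180.0, 0.0, 82.7]
contact_force: [1.8, 0.2, -2.1]
grip_width: 18.6
gripper_force: 58.9
```

{"fn": "drive_tool", "kwargs": {
  "deltas": [
    [[-1,0,0.003,0.008,0,0,0],[-1,0,0.003,0.016,0,0,0],[-1,0,0.003,0.024,0,0,0],[-1,0,0.003,0.024,0,0,0]]
  ]
}}

```text
time_s: 12.25
tool_pos: [560.4, -182.0, 49.8]
tool_rot: [-180.0, 0.0, 82.7]
contact_force: [-0.7, 1.0, -1.6]
grip_width: 18.3
gripper_force: 58.9
```

{"fn": "drive_tool", "kwargs": {
  "deltas": [
    [[-1,0,0.001,0.008,0,0,0],[-1,0,0.001,0.016,0,0,0],[-1,0,0.001,0.022,0,0,0],[-1,0,0.001,0.022,0,0,0]]
  ]
}}

```text
time_s: 12.65
tool_pos: [560.7, -182.0, 46.6]
tool_rot: [-180.0, 0.0, 82.7]
contact_force: [-0.0, 0.5, -2.1]
grip_width: 18.7
gripper_force: 58.9
```

{"fn": "drive_tool", "kwargs": {
  "deltas": [
    [[-1,0,0,0.006,0,0,0],[-1,0,0,0.012,0,0,0],[-1,0,0,0.015,0,0,0],[-1,0,0,0.015,0,0,0]]
  ]
}}

```text
time_s: 13.05
tool_pos: [560.8, -182.0, 44.4]
tool_rot: [-180.0, -0.0, 82.7]
contact_force: [0.4, 0.0, -1.4]
grip_width: 18.4
gripper_force: 58.9
```

{"fn": "drive_tool", "kwargs": {
  "deltas": [
    [[-1,0,0,0.003,0,0,0],[-1,0,0,0.005,0,0,0],[-1,0,0,0.005,0,0,0]]
  ]
}}

```text
time_s: 13.35
tool_pos: [560.9, -182.0, 43.7]
tool_rot: [-180.0, -0.0, 82.7]
contact_force: [-0.3, -0.3, -1.0]
grip_width: 18.2
gripper_force: 58.9
```

{"fn": "drive_tool", "kwargs": {
  "deltas": [
    [[-1,0,0,0.003,0,0,0],[-1,0,0,0.004,0,0,0],[-1,0,0,0.004,0,0,0]]
  ]
}}

```text
time_s: 13.65
tool_pos: [560.9, -182.0, 43.6]
tool_rot: [180.0, -0.0, 82.7]
contact_force: [-1.7, 0.1, 3.6]
grip_width: 18.9
gripper_force: 59.3
```

{"fn": "drive_tool", "kwargs": {
  "deltas": [
    [[-1,0,0,0.003,0,0,0],[-1,0,0,0.004,0,0,0],[-1,0,0,0.004,0,0,0]]
  ]
}}

```text
time_s: 13.95
tool_pos: [561.0, -182.0, 43.5]
tool_rot: [180.0, -0.0, 82.7]
contact_force: [-2.5, 0.5, 9.4]
grip_width: 18.5
gripper_force: 60.1
```

The stake is seated: 17.8 mm of travel from first contact, and about 11 N on the collar. I release it and rise straight up.

{"fn": "drive_tool", "kwargs": {
  "deltas": [
    [[-0.4,0,0,0,0,0,0],[0,0,0,0,0,0,0],[0,0,0,0,0,0,0],[0,0,0,0,0,0,0],[0,0,0,0,0,0,0]]
  ]
}}

```text
time_s: 14.45
tool_pos: [560.8, -182.0, 42.4]
tool_rot: [-180.0, 0.0, 82.7]
contact_force: [-0.6, -0.0, -0.4]
grip_width: 42.8
gripper_force: 0.0
```

{"fn": "drive_tool", "kwargs": {
  "deltas": [
    [[0,0,0,-0.1,0,0,0],[0,0,0,-0.2,0,0,0],[0,0,0,-0.4,0,0,0],[0,0,0,-0.6,0,0,0],[0,0,0,-0.8,0,0,0]]
  ]
}}

```text
time_s: 14.95
tool_pos: [561.1, -182.2, 165.3]
tool_rot: [179.9, 0.0, 82.7]
contact_force: [-0.1, -0.3, 0.4]
grip_width: 42.3
gripper_force: 0.0
```

{"fn": "drive_tool", "kwargs": {
  "deltas": [
    [[0,0,0,-0.1,0,0,0],[0,0,0,-0.1,0,0,0],[0,0,0,-0.1,0,0,0],[0,0,0,-0.1,0,0,0],[0,0,0,-0.1,0,0,0]]
  ]
}}

```text
time_s: 15.45
tool_pos: [560.2, -181.7, 176.5]
tool_rot: [-179.9, -0.0, 82.7]
contact_force: [0.5, 0.8, 0.2]
grip_width: 42.9
gripper_force: 0.0
```

```bash
python3 - <<'E'
from h import *
plan([560.1,-181.4,60.7],82.7)
c=manip.capture('scene'); d=manip.capture('side')
f=lambda c,u,v: cv2.resize(c['img'][v:v+90,u:u+100],(400,360),interpolation=cv2.INTER_CUBIC)
cv2.imwrite('pics/end.png',np.hstack([f(c,170,100),f(d,360,210)]))
for k in (c,d):
    P=cloud(k); m=(k['depth']>0)&(P[...,2]>42)&(P[...,2]<100)&(np.hypot(P[...,0]-560,P[...,1]+182)<25); print(m.sum(),P[m].mean(0),'top z',P[m][:,2].max())
E
```

```text
t 15.45 pos [ 560.18 -181.7   176.52] rot [-1.7988e+02 -2.0000e-02  8.2700e+01] F [0.5 0.8 0.2] grip 42.9 0.0 q7 21.8
shift mm [3.000e-01 1.000e-01 1.158e+02] scaled [0.0017 0.0009 0.7721] turn [-0.0007 -0.0001  0.    ]
152 [ 564.41314067 -175.72417484   66.44390997] top z 84.86283573865228
240 [ 554.27866243 -186.22986846   64.7410996 ] top z 84.68929445370173
```

View pics/end.png

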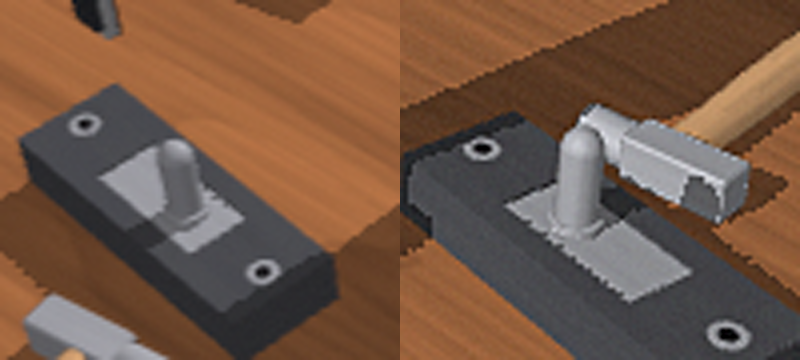

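Both crops show the stake upright with its collar flat on the recess floor, at (180,190) in scene and (577,185) in side. The measured top is about 84.8 mm, against the 84 mm expected when seated. The hammer is undisturbed and the gripper is clear, so I hand in.

```bash
python3 -c "
from bench import manip
print(manip.sign_off())"
```

```text
the job is handed in; nothing more can be done
None
```

The doming stake is standing upright and released in the plate's hole, collar flat on the recess floor, and the job is handed in at about 15.5 s; the highest force I read was about 11 N, and the sign-off returned no verdict.

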